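# Pack a lunch tin and clip it shut

### The job

Pack the lunch tin for a customer: gently, without dropping it, stand the red-topped canister upright on the floor of the tin, leaving the blue and green ones in their places on the tray. Then lower the lid gently until it is fully home on the tin, and fold each of the three brass clips over until it lies flat on the lid's rim.

Things in the scene. Friction and masses are not known exactly. Their poses are not given: they have to be found in the camera images.
- tin: round steel lunch tin on a rubber disc, fixed to the table; 170 mm outside diameter, wall 4 mm (162 mm inside), rim 85 mm and inner floor 9 mm above the table. Origin on its axis at table height, z up. Three clip flaps sit round the rim, seen from the axis at 0 (its own +x), +120 and -120 degrees; +x points roughly away from the robot
- tin_floor (a point): centre of the tin's inner floor
- tin_rim (a point): centre of the tin's mouth, level with the rim
- lid: loose round steel lid, 170 mm diameter, 250 g: a rim plate 7 mm thick over a plug 8 mm deep (140 mm wide at the foot, 154 mm above) that centres in the tin's mouth; it starts right way up on the table. Origin: centre of the plug's underside, z up. A black arch handle on top runs along its y axis. Its turn on the tin does not matter
- lid_handle (a point): middle of the lid's handle bar: round, level, 12 mm thick, 54 mm long along the lid's y, with a leg at either end; its centre line is 52 mm above the lid's origin, 37 mm above its top face
- lid_rim (a point): centre of the underside of the lid's rim plate, 8 mm above the lid's origin; level with point tin_rim when the lid is home
- tray: flat aluminium tray fixed to the table, 290 mm (its x) by 110 mm (its y), floor 4 mm high, lip 8 mm high. Origin at table height under its centre, z up. Three canisters stand on it in a row along its x, about 88 mm apart
- canister_red: the canister to pack: closed steel cylinder with a red top, 52 mm diameter, 60 mm high, about 160 g, loose. Origin at the centre of its underside, z up
- canister_blue: same canister with a blue top; stays on the tray
- canister_green: same canister with a green top; stays on the tray
- clip0 (a joint): brass clip flap with a black end, at the +x side of the tin; 45 mm long, 34 wide, 4 thick, on a stiff friction hinge (0.05 N m, stays as left), level and tangent to the tin. Radians: 0 = folded down flat on the seated lid's rim, pointing to the tin's axis; 1.57 = upright; starts about 1.8 to 2.2, leaning outward; stops at 2.5
- clip0_hinge (a point): middle of the hinge of clip 0: 92 mm out from the tin's axis, 92.5 mm above the table (level with the top face of the seated lid)
- clip0_tip (a point): middle of the free end of clip 0, 45 mm from its hinge
- clip1 (a joint): brass clip flap with a black end, at +120 degrees (anticlockwise from above) from the +x side of the tin; 45 mm long, 34 wide, 4 thick, on a stiff friction hinge (0.05 N m, stays as left), level and tangent to the tin. Radians: 0 = folded down flat on the seated lid's rim, pointing to the tin's axis; 1.57 = upright; starts about 1.8 to 2.2, leaning outward; stops at 2.5
- clip1_hinge (a point): middle of the hinge of clip 1: 92 mm out from the tin's axis, 92.5 mm above the table (level with the top face of the seated lid)
- clip1_tip (a point): middle of the free end of clip 1, 45 mm from its hinge
- clip2 (a joint): brass clip flap with a black end, at -120 degrees (clockwise from above) from the +x side of the tin; 45 mm long, 34 wide, 4 thick, on a stiff friction hinge (0.05 N m, stays as left), level and tangent to the tin. Radians: 0 = folded down flat on the seated lid's rim, pointing to the tin's axis; 1.57 = upright; starts about 1.8 to 2.2, leaning outward; stops at 2.5
- clip2_hinge (a point): middle of the hinge of clip 2: 92 mm out from the tin's axis, 92.5 mm above the table (level with the top face of the seated lid)
- clip2_tip (a point): middle of the free end of clip 2, 45 mm from its hinge
Mind the look-alikes: they are no part of the job. Leave any white look-alike of the canister_red alone. What is shaped like the tin but purple is not meant.

How it is judged:
By the outcome, as a careful person would: the job done as asked, in the order asked, and still so for the second after the job is handed in, with the robot touching nothing.
It also fails if it takes over 72 s, if anything falls off the work surface, if the arm or the gripper's body presses on something with over 40 N, if the wrist force passes 120 N, or if a joint passes its speed limit or range.

### The arm

A 6-joint arm with a two-finger parallel gripper is mounted at the origin on the work surface. World frame = base frame: x ahead of the robot, y to its left, z up, the work surface at z = 0. Lengths are in m, angles in rad, forces in N, time in s.
With the tool pointing down it reaches from about 0.25 to 0.725 m from the base axis. Payload 4 kg.
Tool frame: the origin (TCP) lies at the very end of the fingers, on their centre line; the grasp point (between the pads) lies 19 mm behind it; z points along the fingers, y is the line along which they close (so a half turn about z gives the same grasp; the last joint's range is limited). The gripper opens to 85 mm and grips with 20 to 120 N. Pads are 22 mm wide; open, the fingers measure 114 mm over their backs; the gripper's body (76 mm by 85 mm) begins 54 mm behind the grasp point. The pads swing forward as they close: fully open they stand 13 mm farther back than shut.
Start: joints at [-1.109, 0.241, 0.005, 1.335, 0, 1.571], TCP at [0.223, -0.448, 0.231] pointing down, gripper open.
Joint ranges: [-2.72, 2.72], [-1.05, 1.87], [-1.09, 1.28], [-1.99, 2.15], [-1.42, 1.44], [-3.14, 3.14]. Speed limits (rad/s): [2.79, 2.79, 3.14, 3.14, 3.14, 3.14].

### API

Orientations are given as a unit quaternion [x, y, z, w].
In Python, from workcell import bot, vision, workorder gives the robot as it stands.
- The arm moves only by the shell command python3 -m creep 'ROWS' [OPENING]. ROWS is JSON, a list of rows, each a list of 2 entries, a list of its own where there are three numbers: the shift along the tool's x, y, z in mm, then the turn, a rotation vector about the tool's x, y, z in rad. In form: [[[dx, dy, dz], [wx, wy, wz]], ...]. A call has 1 to 12 rows; each row shifts and turns the commanded pose from where the row before left it, along the tool's axes as they then stand; what a row does not reach is not made up. A row lasts 1/8 s, in which the tool goes at most 62.5 mm and 10.7 degrees, less where a joint would pass 70% of its speed; a pose out of reach is approached as far as the arm can. A call is refused whole if a number of a shift passes 62.5 or a number of a turn 0.188, either way. A call with a gripper value outside its range is refused whole. OPENING is the finger opening in mm, from 0 to 85.4, set as the call begins (- or left out, the last holds). The fingers move at their own pace and stop on an object; the grip force is fixed at half the most. Time passes only in rows, so rows that do not move let the fingers close. It gives the time, the measured TCP pose, the force, the opening and the grip force at its end, in the units of the state.
- bot.get_obs(): the state, without advancing time (a new reading comes with each control period).
- vision.camera(name): name is "scene" or "side" or "wrist"; returns a dict with "image" (384x512x3 uint8, blue, green, red), "z_map" (384x512 float32, m along the optical axis (not along the pixel's ray), 0 where there is no reading), "K" (3x3 intrinsics, pixels), "rvec" (rotation vector, rad) and "tvec" (3), from world to camera coordinates, as OpenCV has them; the wrist camera has in their place "tool_from_camera" (4x4, takes a point from camera to tool coordinates, whose origin is the TCP and whose axes are the flange's). Camera axes: x right, y down, z forward; pixel columns grow to the right and rows downward; lengths in m; the calibration is good to about 2 mm. A picture is of the moment at which its call begins: read the wrist's pose just before it.
- workorder.job_done(): hands the job in; it is judged then, once.
Trained networks look in a picture, given as the dict that the camera call returned (one of the last four; its "shot" number tells which), for a name from the list of things; names that differ only in an ending like _2 or _b are one class to them, and where a whole thing is asked for, a point or a joint stands for the part that bears it (a point fixed in the world has none). Each returns a list of dicts, best first, with "score" (0 to 1); they miss things now and then, are a little off and sometimes report something else, mostly with a low value. They report only what shows in the picture. A call takes as long as a camera call. They do not tell look-alikes from the thing itself.
- vision.spot_in(picture, query): "position" ([column, row] in pixels, amid what is visible of it).
- vision.place_of(picture, query): "position" ([column, row] in pixels: a listed point, or the origin of a listed thing).
The state is a dict: "clock": time; "joint_pos": joint angles; "joint_vel": joint speeds; "tau": joint torques, N m; "eef_pos": TCP position; "tool_rot": TCP orientation; "ft_force": force on the tool from outside, world axes, zero at the start; "ft_torque": the same for the moment, N m; "grip_width": finger opening in m; "grasp_force": force on a finger pad.
Only numpy, scipy, OpenCV 4.12 (cv2) and the standard library are available. Lean on these libraries where they do the work, as an engineer would, in place of code of your own. Each camera call takes 0.05 s, during which the arm holds its last target. There are 200 camera calls.

## Working session

There is one attempt and no reset: what is moved stays moved. The work goes in short steps, Python scripts to look and compute and a shell command to move; the robot and the scene stay as the last step left them, time stands still between calls to the robot, and variables do not carry over. Pictures are saved under pics/ and viewed, at most 10 in all, crops included, and the job is handed in when it is done.

```bash
ls; mkdir -p pics; cat > h.py <<'E'
import numpy as np, cv2
from scipy.spatial.transform import Rotation as R
from workcell import bot, vision, workorder
def cam(name):
    o=bot.get_obs(); p=vision.camera(name)
    if name=='wrist':
        T=np.eye(4);T[:3,:3]=R.from_quat(o['tool_rot']).as_matrix();T[:3,3]=o['eef_pos']
        p['W']=T@np.array(p['tool_from_camera'])
    else:
        M=np.eye(4);M[:3,:3]=cv2.Rodrigues(np.array(p['rvec'],float))[0];M[:3,3]=np.ravel(p['tvec']);p['W']=np.linalg.inv(M)
    return p
def ray(p,uv):
    d=np.linalg.inv(p['K'])@np.array([uv[0],uv[1],1.]); return p['W'][:3,3],p['W'][:3,:3]@d
def at_z(p,uv,z):
    o,d=ray(p,uv); return o+d*(z-o[2])/d[2]
def at_depth(p,uv):
    o,d=ray(p,uv); u,v=int(round(uv[0])),int(round(uv[1])); return o+d*p['z_map'][v,u]
def cloud(p):
    v,u=np.mgrid[0:384,0:512]; z=p['z_map']
    c=np.stack([(u-p['K'][0][2])/p['K'][0][0]*z,(v-p['K'][1][2])/p['K'][1][1]*z,z],-1)
    return c@p['W'][:3,:3].T+p['W'][:3,3]
E
python3 - <<'E'
from h import *
print(bot.get_obs())
ims=[]
for n in ('scene','side'):
    p=cam(n); ims.append(p['image'].copy()); cv2.imwrite(f'pics/{n}0.png',p['image'])
    print(n,p['W'].round(3).tolist())
    for q,z in (('canister_red',.004),('canister_blue',.004),('canister_green',.004),('tin',0),('tin_rim',.085),('lid',0),('lid_handle',.052),('tray',0),('clip0_hinge',.0925),('clip1_hinge',.0925),('clip2_hinge',.0925),('clip0_tip',.13)):
        print(q,[(np.round(d['position']).tolist(),round(d['score'],2),at_z(p,d['position'],z).round(3)[:2].tolist()) for d in vision.place_of(p,q)[:5]])
E
```

```text
pics
{'clock': 0.0, 'joint_pos': array([-1.10904127e+00,  2.41377145e-01,  3.70956752e-03,  1.33518052e+00,
       -2.88266296e-05,  1.57082524e+00]), 'joint_vel': array([ 1.79628656e-03, -5.62611906e-04,  9.86708825e-04, -1.00016715e-05,
       -7.50608372e-04, -5.38893330e-04]), 'tau': array([-8.29135352e-04, -3.72323227e+01,  2.52405506e+01,  1.71891181e-02,
        1.58115367e-04, -1.35590730e-05]), 'eef_pos': array([ 0.22247091, -0.44707464,  0.23042525]), 'tool_rot': array([ 9.73468756e-01,  2.28817675e-01, -2.48800693e-04, -9.95363462e-04]), 'ft_force': array([0.1963701 , 0.68727471, 0.28552659]), 'ft_torque': array([-0.01048745,  0.01469414, -0.02357018]), 'grasp_force': 0.0, 'grip_width': 0.08551762509565569}
scene [[-0.501, 0.683, -0.531, 1.083], [0.865, 0.399, -0.303, 0.417], [0.005, -0.612, -0.791, 0.978], [0.0, 0.0, 0.0, 1.0]]
canister_red [([381.0, 268.0], 0.9, [0.476, 0.46]), ([326.0, 234.0], 0.78, [0.452, 0.292])]
canister_blue [([300.0, 279.0], 0.78, [0.614, 0.289]), ([215.0, 213.0], 0.59, [0.551, -0.02])]
canister_green [([309.0, 253.0], 0.97, [0.532, 0.276])]
tin [
[... 1412 characters left out ...]
 [0.543, -0.013]), ([333.0, 138.0], 0.67, [0.283, -0.211])]
lid [([275.0, 124.0], 0.65, [0.507, -0.306])]
lid_handle [([270.0, 115.0], 0.87, [0.526, -0.293])]
tray [([219.0, 253.0], 0.56, [0.529, 0.277])]
clip0_hinge [([216.0, 164.0], 0.94, [0.621, 0.025]), ([305.0, 139.0], 0.83, [0.373, -0.169]), ([261.0, 178.0], 0.22, [0.469, 0.039]), ([277.0, 124.0], 0.17, [0.482, -0.213])]
clip1_hinge [([353.0, 150.0], 0.96, [0.211, -0.167]), ([258.0, 184.0], 0.91, [0.47, 0.064]), ([273.0, 112.0], 0.69, [0.508, -0.267])]
clip2_hinge [([260.0, 144.0], 0.81, [0.511, -0.103]), ([339.0, 122.0], 0.69, [0.277, -0.287])]
clip0_tip [([320.0, 140.0], 0.61, [0.322, -0.143]), ([203.0, 154.0], 0.42, [0.661, 0.026])]
```

```bash
python3 - <<'E'
import cv2,numpy as np
a=cv2.imread('pics/scene0.png');b=cv2.imread('pics/side0.png')
cv2.imwrite('pics/v1.png',np.vstack([cv2.resize(a[80:300,110:430],(800,550),interpolation=3)]))
cv2.imwrite('pics/v2.png',cv2.resize(b[90:340,150:390],(576,600),interpolation=3))
E
```

```text
(no output)
```

View pics/v1.png

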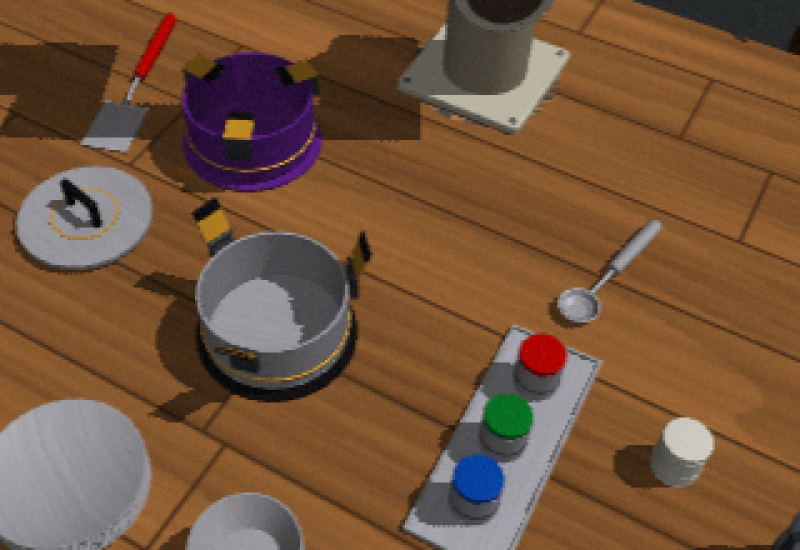

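View pics/v2.png

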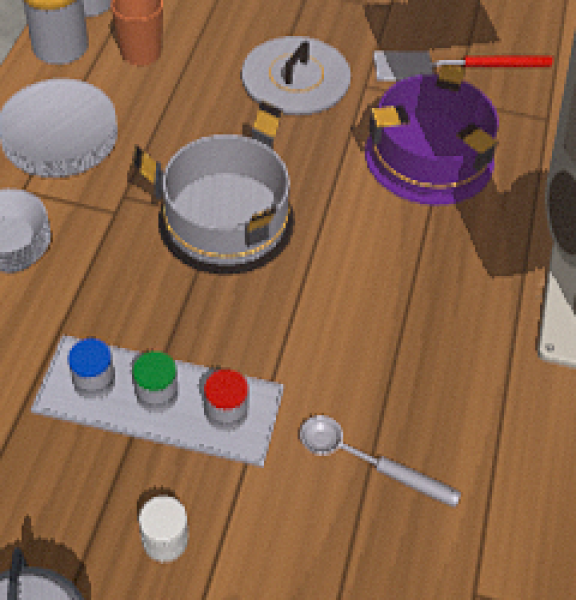

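The pictures show the steel tin at scene (218,200), the lid at (144,167), the purple look-alike tin at (210,130), and the tray row with red at (326,225), green and blue. For canister_red there are two candidates: (326,234), with a red top and on the tray, and (381,268), white and off the tray. The enlarged crops confirm the red one on the tray.

```bash
cat >> h.py <<'E'
def circ(P):
    A=np.c_[2*P[:,:2],np.ones(len(P))]; s=np.linalg.lstsq(A,(P[:,:2]**2).sum(1),rcond=None)[0]; return s[:2],np.sqrt(s[2]+s[:2]@s[:2])
E
python3 - <<'E'
from h import *
for n in ('scene','side'):
    p=cam(n); C=cloud(p); hsv=cv2.cvtColor(p['image'],cv2.COLOR_BGR2HSV); H,S,V=[hsv[...,i].astype(int) for i in range(3)]
    X,Y,Z=C[...,0],C[...,1],C[...,2]; ok=p['z_map']>0
    print(n)
    for c,h in (('red',None),('green',60),('blue',110)):
        m=ok&(S>120)&(V>60)&(Y>.2)&(Y<.36)&(Z>.055)&(((H<6)|(H>174)) if h is None else (abs(H-h)<15))
        P=C[m]; print(c,len(P),((P.min(0)+P.max(0))/2).round(4),np.median(P,0).round(4))
    m=ok&(np.hypot(X-.543,Y+.008)<.1)&(abs(Z-.085)<.004)&(S<60)
    P=C[m]; c,r=circ(P); print('tin',len(P),c.round(4),r.round(4))
    d=np.hypot(X-.515,Y+.31)
    m=ok&(d<.1)&(Z>.008)&(Z<.02); P=C[m]; print('lid',((P.min(0)+P.max(0))/2).round(4),(np.ptp(P,axis=0)).round(3),P[:,2].mean())
    m=ok&(d<.06)&(Z>.045)&(Z<.066); P=C[m]; q=P-P.mean(0); v=np.linalg.svd(q[:,:2])[2][0]; t=q[:,:2]@v
    print('handle',len(P),P.mean(0).round(4),(P.mean(0)[:2]+v*(t.max()+t.min())/2).round(4),np.ptp(t).round(3),'dir',np.degrees(np.arctan2(v[1],v[0])).round(1), P[:,2].max())
    m=ok&(np.hypot(X-.543,Y+.008)<.16)&(Z>.095)&(Z<.15)
    k,l,st,ce=cv2.connectedComponentsWithStats(m.astype(np.uint8))
    for i in range(1,k):
        if st[i,4]>25:
            P=C[l==i]; b=np.median(P,0); print('clip',st[i,4],b.round(3),'az',np.degrees(np.arctan2(b[1]+.008,b[0]-.543)).round(1),'r',np.hypot(b[0]-.543,b[1]+.008).round(3),'top',P[P[:,2].argmax()].round(3))
    m=ok&(Y>.2)&(Y<.36)&(Z>.002)&(Z<.012)&(S<60)
    rr=cv2.minAreaRect(C[m][:,:2].astype(np.float32)*1000); print('tray',rr)
E
```

```text
scene
red 253 [0.4518 0.2829 0.0619] [0.4554 0.284  0.0642]
green 267 [0.5408 0.2834 0.0633] [0.5414 0.284  0.0639]
blue 317 [0.6212 0.2884 0.0622] [0.6235 0.2886 0.064 ]
tin 332 [ 0.5409 -0.0093] 0.0835
lid [ 0.5186 -0.3149  0.0141] [0.169 0.172 0.012] 0.015418365049437607
handle 72 [ 0.521  -0.3089  0.0563] [ 0.5208 -0.3101] 0.06 dir 78.2 0.06321785022710369
clip 166 [ 0.512 -0.108  0.114] az -107.2 r 0.105 top [ 0.517 -0.118  0.136]
clip 100 [0.473 0.065 0.117] az 134.0 r 0.101 top [0.476 0.078 0.138]
clip 56 [0.65  0.017 0.124] az 13.2 r 0.11 top [0.659 0.008 0.131]
tray ((536.57666015625, 287.61065673828125), (731.2626342773438, 111.66825866699219), 2.197535991668701)
side
red 234 [0.4491 0.2855 0.0621] [0.4496 0.2876 0.0636]
green 225 [0.5381 0.2865 0.0625] [0.5381 0.2875 0.0635]
blue 220 [0.6183 0.2907 0.0618] [0.6179 0.2927 0.0633]
tin 204 [ 0.5372 -0.0077] 0.0836
lid [ 0.5161 -0.314   0.014 ] [0.169 0.177 0.012] 0.01444902693944554
handle 47 [ 0.5156 -0.3091  0.0544] [ 0.5151 -0.3112] 0.062 dir 76.2 0.06167626261561865
clip 125 [ 0.509 -0.107  0.114] az -109.0 r 0.104 top [ 0.512 -0.116  0.136]
clip 98 [0.642 0.017 0.113] az 14.2 r 0.102 top [0.651 0.034 0.132]
clip 63 [0.468 0.067 0.119] az 135.0 r 0.106 top [0.454 0.064 0.138]
tray ((550.388671875, 289.93743896484375), (770.5526123046875, 114.25511932373047), 1.9421353340148926)
```

```bash
cat >> h.py <<'E'
def plan(x,y,z,yaw=None):
    "turn (tool rotvec) then, after that turn, shift in tool mm, to put a straight-down tool there"
    o=bot.get_obs(); A=R.from_quat(o['tool_rot']); p=o['eef_pos']
    X=A.as_matrix()[:,0]; cur=np.degrees(np.arctan2(X[1],X[0]))
    B=R.from_euler('z',cur if yaw is None else yaw,degrees=True)*R.from_euler('x',180,degrees=True)
    w=(A.inv()*B).as_rotvec(); s=B.inv().apply(np.array([x,y,z])-p)*1e3
    print('t',round(o['clock'],2),'p',p.round(4),'yaw',cur.round(1),'j',o['joint_pos'].round(2),'F',o['ft_force'].round(1),'w',o['grip_width'].round(4),'| turn',w.round(3),'shift',s.round(1),'len',np.linalg.norm(s).round(0))
E
python3 -m creep '[[[0,0,0],[0,0,0.143]],[[0,0,0],[0,0,0.143]],[[0,0,0],[0,0,0.143]],[[20,-55,0],[0,0,0]],[[20,-55,0],[0,0,0]],[[20,-55,0],[0,0,0]],[[20,-55,0],[0,0,0]],[[20,-55,0],[0,0,0]],[[20,-55,0],[0,0,0]],[[20,-55,0],[0,0,0]],[[20,-55,0],[0,0,0]],[[20,-55,0],[0,0,0]]]'
python3 -m creep '[[[20,-55,0],[0,0,0]],[[20,-55,0],[0,0,0]],[[20,-55,0],[0,0,0]],[[0,-20,0],[0,0,0]],[[0,0,0],[0,0,0]],[[0,0,0],[0,0,0]]]'
python3 - <<'E'
from h import *
plan(.451,.285,.13,2)
p=cam('wrist'); cv2.imwrite('pics/w1.png',p['image'])
C=cloud(p); hsv=cv2.cvtColor(p['image'],cv2.COLOR_BGR2HSV); H,S,V=[hsv[...,i].astype(int) for i in range(3)]
for c,h in (('red',None),('green',60),('blue',110)):
    m=(p['z_map']>0)&(S>120)&(V>60)&(C[...,2]>.055)&(C[...,2]<.07)&(((H<6)|(H>174)) if h is None else (abs(H-h)<15))
    P=C[m]
    if len(P): print(c,len(P),((P.min(0)+P.max(0))/2).round(4),np.ptp(P,axis=0).round(4))
E
```

```text
clock: 2.9
eef_pos: [0.3881, 0.0315, 0.2316]
tool_rot: [0.999, 0.033, 0.0, -0.01]
ft_force: [0.6, -0.4, -0.1]
grip_width: 0.0853
grasp_force: 0.0
clock: 3.65
eef_pos: [0.4417, 0.1144, 0.2407]
tool_rot: [0.994, 0.093, -0.006, -0.051]
ft_force: [0.6, 0.2, 0.2]
grip_width: 0.0855
grasp_force: 0.0Traceback (most recent call last):
  File "<stdin>", line 2, in <module>
  File "h.py", line 30, in plan
    print('t',round(o['clock'],2),'p',p.round(4),'yaw',cur.round(1),'j',o['joint_pos'].round(2),'F',o['ft_force'].round(1),'w',o['grip_width'].round(4),'| turn',w.round(3),'shift',s.round(1),'len',np.linalg.norm(s).round(0))
                                                                                                                               ^^^^^^^^^^^^^^^^^^^^^
AttributeError: 'float' object has no attribute 'round'
```

```bash
sed -i "s/o\['grip_width'\].round(4)/round(o['grip_width'],4)/" h.py; python3 - <<'E'
from h import *
plan(.451,.285,.23,2)
E
```

```text
t 3.65 p [0.4417 0.1144 0.2407] yaw 10.7 j [ 0.19  0.15 -0.09  1.34  0.1   3.14] F [0.6 0.2 0.2] w 0.0855 | turn [-0.102  0.01   0.151] shift [  15.3 -170.1   10.7] len 171.0
```

```bash
python3 -m creep '[[[0,0,0],[0,0,-0.187]],[[0,0,0],[-0.1,0.02,-0.15]],[[0,0,0],[0,0,-0.187]],[[0,0,0],[0,0,-0.187]],[[0,0,0],[0,0,-0.187]],[[0,0,0],[0,0,-0.187]],[[0,0,0],[0,0,-0.187]],[[0,0,0],[0,0,-0.187]],[[0,0,0],[0,0,-0.187]],[[0,0,0],[0,0,-0.187]]]'; python3 - <<'E'
from h import *
plan(.451,.285,.23,182)
E
```

```text
clock: 4.9
eef_pos: [0.4419, 0.1142, 0.2408]
tool_rot: [0.531, 0.847, 0.019, 0.012]
ft_force: [0.5, -0.2, -0.1]
grip_width: 0.0851
grasp_force: 0.0
t 4.9 p [0.4419 0.1142 0.2408] yaw 115.9 j [ 0.25  0.11 -0.13  1.29  0.01  1.37] F [ 0.5 -0.2 -0.1] w 0.0851 | turn [ 0.039  0.026 -1.154] shift [-15.1 170.4  10.8] len 171.0
```

```bash
python3 -m creep '[[[0,0,0],[0.039,0.026,-0.032]],[[0,0,0],[0,0,-0.187]],[[0,0,0],[0,0,-0.187]],[[0,0,0],[0,0,-0.187]],[[0,0,0],[0,0,-0.187]],[[0,0,0],[0,0,-0.187]],[[0,0,0],[0,0,-0.187]],[[-5,56,10],[0,0,0]],[[-5,57,10],[0,0,0]],[[-5,57,10],[0,0,0]],[[0,0,0],[0,0,0]],[[0,0,0],[0,0,0]]]'
cat >w.py <<'E'
from h import *
plan(.451,.285,.17,182)
p=cam('wrist'); cv2.imwrite('pics/w1.png',p['image'])
C=cloud(p); hsv=cv2.cvtColor(p['image'],cv2.COLOR_BGR2HSV); H,S,V=[hsv[...,i].astype(int) for i in range(3)]
for c,h in (('red',None),('green',60),('blue',110)):
    m=(p['z_map']>0)&(S>120)&(V>60)&(C[...,2]>.055)&(C[...,2]<.07)&(((H<6)|(H>174)) if h is None else (abs(H-h)<15))
    P=C[m]
    if len(P): print(c,len(P),((P.min(0)+P.max(0))/2).round(4),np.ptp(P,axis=0).round(4))
E
python3 w.py
```

```text
clock: 6.4
eef_pos: [0.4516, 0.2853, 0.2148]
tool_rot: [-0.015, 1.0, 0.012, -0.003]
ft_force: [-1.1, -0.5, 0.8]
grip_width: 0.0853
grasp_force: 0.0
t 6.4 p [0.4516 0.2853 0.2148] yaw -178.2 j [0.55 0.31 0.06 1.31 0.02 0.52] F [-1.1 -0.5  0.8] w 0.0853 | turn [ 0.024 -0.006 -0.004] shift [ 0.6 -0.3 44.8] len 45.0
red 1949 [0.4511 0.2839 0.0614] [0.0506 0.0497 0.0101]
green 1550 [0.5402 0.284  0.062 ] [0.0514 0.0494 0.0079]
blue 1380 [0.6206 0.2888 0.0606] [0.0516 0.0495 0.0103]
```

```bash
python3 -m creep '[[[0.6,-1,50],[0.024,-0.006,-0.004]],[[0,0,50],[0,0,0]],[[0,0,40],[0,0,0]],[[0,0,30],[0,0,0]],[[0,0,15],[0,0,0]],[[0,0,7],[0,0,0]],[[0,0,0],[0,0,0]]]'
python3 -m creep '[[[0,0,0],[0,0,0]],[[0,0,0],[0,0,0]],[[0,0,0],[0,0,0]],[[0,0,0],[0,0,0]],[[0,0,0],[0,0,0]],[[0,0,0],[0,0,0]]]' 30
```

```text
clock: 7.32
eef_pos: [0.4519, 0.2865, 0.0236]
tool_rot: [-0.017, 1.0, 0.001, 0.001]
ft_force: [-0.9, 0.4, 0.6]
grip_width: 0.0855
grasp_force: 0.0
clock: 8.07
eef_pos: [0.4522, 0.2871, 0.0244]
tool_rot: [-0.018, 1.0, 0.001, 0.002]
ft_force: [-0.6, -1.7, 6.8]
grip_width: 0.0506
grasp_force: 62.7
```

```bash
python3 -m creep '[[[0,0,-10],[0,0,0]],[[0,0,-30],[0,0,0]],[[0,0,-50],[0,0,0]],[[0,0,-45],[0,0,0]],[[0,0,-20],[0,0,0]],[[0,0,-5],[0,0,0]],[[0,0,0],[0,0,0]]]'
python3 - <<'E'
from h import *
plan(.539,-.009,.19,182)
p=cam('wrist'); print(np.array(p['tool_from_camera']).round(3)); cv2.imwrite('pics/w2.png',p['image'])
for n in ('scene','side'):
    p=cam(n);print(n,[(np.round(d['position']).tolist(),round(d['score'],2),at_z(p,d['position'],.165).round(3).tolist()) for d in vision.place_of(p,'canister_red')[:3]])
    C=cloud(p); X,Y,Z=[C[...,i] for i in range(3)]; S=cv2.cvtColor(p['image'],cv2.COLOR_BGR2HSV)[...,1]
    from scipy.optimize import least_squares
    m=(p['z_map']>0)&(np.hypot(X-.54,Y+.008)<.095)&(abs(Z-.085)<.003)&(S<60)
    P=C[m]; r=least_squares(lambda c:np.hypot(P[:,0]-c[0],P[:,1]-c[1])-.083,[.54,-.008],loss='soft_l1',f_scale=.002).x; print('tin',r.round(4),len(P))
E
```

```text
clock: 8.95
eef_pos: [0.4507, 0.2862, 0.1824]
tool_rot: [-0.018, 1.0, 0.001, 0.0]
ft_force: [0.4, 0.3, -1.8]
grip_width: 0.0504
grasp_force: 62.7
t 8.95 p [0.4507 0.2862 0.1824] yaw -178.0 j [0.57 0.33 0.   1.24 0.   0.53] F [ 0.4  0.3 -1.8] w 0.0504 | turn [0.001 0.    0.   ] shift [ -78.  -298.1   -7.6] len 308.0
[[ 0.    -0.958 -0.287  0.073]
 [ 1.     0.001 -0.001  0.001]
 [ 0.001 -0.287  0.958 -0.143]
 [ 0.     0.     0.     1.   ]]
scene [([378.0, 267.0], 0.88, [0.577, 0.448, 0.165]), ([336.0, 200.0], 0.79, [0.452, 0.294, 0.165]), ([252.0, 186.0], 0.56, [0.519, 0.086, 0.165])]
tin [ 0.5406 -0.0089] 284
side [([218.0, 316.0], 0.81, [0.44, 0.522, 0.165]), ([245.0, 233.0], 0.44, [0.445, 0.288, 0.165])]
tin [ 0.5382 -0.0071] 65
```

```bash
python3 -m creep '[[[-6,-22,-5],[0,0,0]],[[-12,-46,-3],[0,0,0]],[[-13,-50,0],[0,0,0]],[[-14,-54,0],[0,0,0]],[[-13,-50,0],[0,0,0]],[[-12,-46,0],[0,0,0]],[[-8,-30,0],[0,0,0]],[[0,0,0],[0,0,0]],[[0,0,0],[0,0,0]]]'
python3 - <<'E'
from h import *
plan(.5395,-.0085,.0295,182)
p=cam('wrist')
C=cloud(p); X,Y,Z=[C[...,i] for i in range(3)]
from scipy.optimize import least_squares
m=(p['z_map']>0)&(np.hypot(X-.54,Y+.008)<.095)&(abs(Z-.085)<.003)
P=C[m]; print(len(P))
if len(P)>20: print('tin',least_squares(lambda c:np.hypot(P[:,0]-c[0],P[:,1]-c[1])-.083,[.54,-.008],loss='soft_l1',f_scale=.002).x.round(4))
cv2.imwrite('pics/w3.png',p['image'])
E
```

```text
clock: 10.32
eef_pos: [0.539, -0.0084, 0.1899]
tool_rot: [-0.017, 1.0, 0.001, -0.0]
ft_force: [0.1, 0.5, -1.3]
grip_width: 0.051
grasp_force: 62.9
t 10.32 p [ 0.539  -0.0084  0.1899] yaw -178.0 j [-0.02  0.34  0.03  1.26  0.   -0.05] F [ 0.1  0.5 -1.3] w 0.051 | turn [ 0.002 -0.001 -0.   ] shift [-5.000e-01 -1.000e-01  1.604e+02] len 160.0
2723
tin [ 0.54   -0.0089]
```

View pics/w3.png

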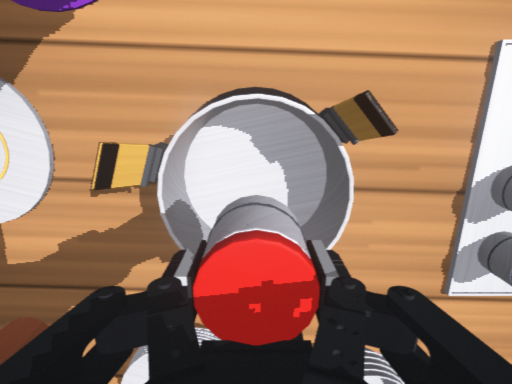

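The wrist view shows the red canister held upright at (257,290), over the tin, whose mouth is at (257,175).

```bash
python3 -m creep '[[[0,0,20],[0,0,0]],[[0,0,40],[0,0,0]],[[0,0,40],[0,0,0]],[[0,0,28],[0,0,0]],[[0,0,15],[0,0,0]],[[0,0,8],[0,0,0]],[[0,0,4],[0,0,0]],[[0,0,1],[0,0,0]],[[0,0,1],[0,0,0]],[[0,0,0],[0,0,0]]]'
python3 -m creep '[[[0,0,0.8],[0,0,0]],[[0,0,0.8],[0,0,0]],[[0,0,0],[0,0,0]]]'
```

```text
clock: 11.62
eef_pos: [0.5399, -0.0086, 0.0341]
tool_rot: [-0.017, 1.0, 0.001, 0.001]
ft_force: [1.0, 0.4, -1.3]
grip_width: 0.0508
grasp_force: 62.9
clock: 12.0
eef_pos: [0.5395, -0.0085, 0.0318]
tool_rot: [-0.017, 1.0, 0.001, 0.0]
ft_force: [1.0, -0.3, -2.1]
grip_width: 0.0508
grasp_force: 62.9
```

```bash
python3 -m creep '[[[0,0,0.8],[0,0,0]],[[0,0,0.8],[0,0,0]],[[0,0,0],[0,0,0]]]'
python3 -m creep '[[[0,0,0.7],[0,0,0]],[[0,0,0],[0,0,0]]]'
```

```text
clock: 12.38
eef_pos: [0.5395, -0.0085, 0.0302]
tool_rot: [-0.017, 1.0, 0.001, 0.0]
ft_force: [0.3, -0.5, -1.3]
grip_width: 0.0506
grasp_force: 62.9
clock: 12.62
eef_pos: [0.5396, -0.0085, 0.0296]
tool_rot: [-0.017, 1.0, 0.001, 0.0]
ft_force: [-0.7, 0.1, -1.8]
grip_width: 0.0502
grasp_force: 62.9
```

```bash
python3 -m creep '[[[0,0,0.7],[0,0,0]],[[0,0,0],[0,0,0]]]'
python3 -m creep '[[[0,0,0.5],[0,0,0]],[[0,0,0],[0,0,0]]]'
```

```text
clock: 12.88
eef_pos: [0.5396, -0.0085, 0.0294]
tool_rot: [-0.017, 1.0, 0.001, 0.001]
ft_force: [-1.3, 0.3, 3.3]
grip_width: 0.0507
grasp_force: 63.3
clock: 13.12
eef_pos: [0.5397, -0.0085, 0.0294]
tool_rot: [-0.017, 1.0, 0.001, 0.001]
ft_force: [-2.3, -0.6, 6.6]
grip_width: 0.0508
grasp_force: 63.7
```

```bash
python3 -m creep '[[[0,0,-0.5],[0,0,0]],[[0,0,0],[0,0,0]],[[0,0,0],[0,0,0]],[[0,0,-15],[0,0,0]],[[0,0,-40],[0,0,0]],[[0,0,-50],[0,0,0]],[[0,0,-50],[0,0,0]],[[0,0,-40],[0,0,0]],[[6,-50,-5],[0,0,0]],[[6,-55,0],[0,0,0]],[[6,-55,0],[0,0,0]],[[6,-55,0],[0,0,0]]]' 78
python3 -m creep '[[[6,-55,0],[0,0,0]],[[2,-32,0],[0,0,0]],[[0,0,0],[0,0,0.183]],[[0,0,0],[0,0,0.183]],[[0,0,0],[0,0,0.183]],[[0,0,0],[0,0,0.183]],[[0,0,0],[0,0,0.183]],[[0,0,0],[0,0,0.183]],[[0,0,0],[0,0,0.183]],[[0,0,0],[0,0,0.183]],[[0,0,0],[0,0,0.183]],[[0,0,0],[0,0,0.183]]]'
python3 -m creep '[[[0,0,0],[0,0,0]]]'
python3 - <<'E'
from h import *
plan(.518,-.3107,.06,77)
p=cam('wrist'); cv2.imwrite('pics/w4.png',p['image'])
C=cloud(p); X,Y,Z=[C[...,i] for i in range(3)]; ok=p['z_map']>0
d=np.hypot(X-.518,Y+.313)
m=ok&(d<.1)&(Z>.008)&(Z<.02); P=C[m]; print('lid',((P.min(0)+P.max(0))/2).round(4),np.ptp(P,axis=0).round(3))
m=ok&(d<.05)&(Z>.05)&(Z<.066); P=C[m]; rr=cv2.minAreaRect(P[:,:2].astype(np.float32)*1000); print(rr,P[:,2].max())
p=cam('scene');cv2.imwrite('pics/s2.png',cv2.resize(p['image'][80:300,110:430],(800,550)))
print([(d['position'],d['score'],at_z(p,d['position'],.009)) for d in vision.place_of(p,'canister_red')[:3]])
E
```

```text
clock: 14.62
eef_pos: [0.5228, -0.2261, 0.23]
tool_rot: [-0.018, 1.0, 0.0, 0.001]
ft_force: [0.4, -0.7, 0.8]
grip_width: 0.0782
grasp_force: 0.0
clock: 16.12
eef_pos: [0.518, -0.3117, 0.2296]
tool_rot: [0.784, 0.621, 0.001, 0.0]
ft_force: [-0.1, -0.5, -0.2]
grip_width: 0.0783
grasp_force: 0.0
clock: 16.25
eef_pos: [0.518, -0.3117, 0.2294]
tool_rot: [0.781, 0.624, 0.001, 0.0]
ft_force: [0.3, 0.3, 0.3]
grip_width: 0.0781
grasp_force: 0.0
t 16.25 p [ 0.518  -0.3117  0.2294] yaw 77.3 j [-0.54  0.45  0.3   1.42  0.    1.25] F [0.3 0.3 0.3] w 0.0781 | turn [ 0.001 -0.001  0.005] shift [  1.   -0.3 169.4] len 169.0
lid [ 0.5172 -0.313   0.016 ] [0.17  0.169 0.007]
((517.3522338867188, -312.3905944824219), (64.69003295898438, 11.194865226745605), 77.4183578491211) 0.06046919824927072
[([220.3, 214.6], 0.91, array([ 0.5503127 , -0.00159826,  0.009     ]))]
```

View pics/s2.png

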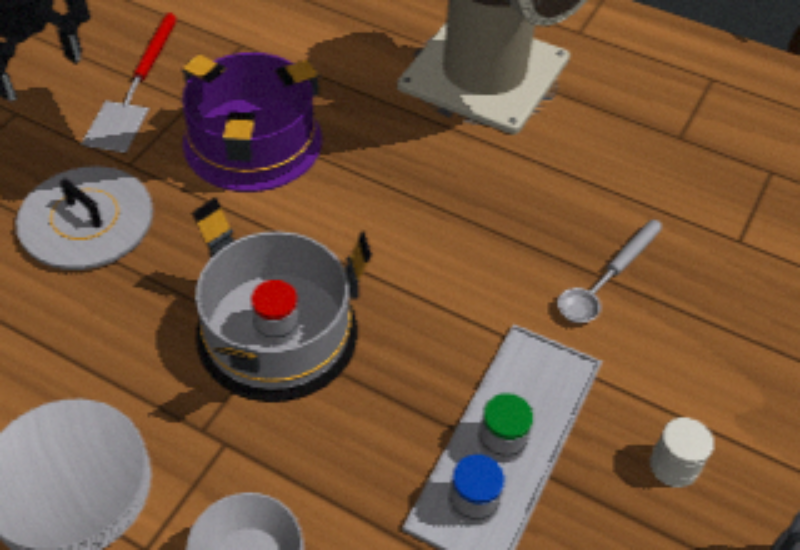

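The scene shows the red canister upright in the tin at crop (275,305), with green and blue untouched on the tray. Next is the lid.

```bash
python3 -m creep '[[[-1,-0.6,40],[0,0,0]],[[0,0,60],[0,0,0]],[[0,0,50],[0,0,0]],[[0,0,30],[0,0,0]],[[0,0,12],[0,0,0]],[[0,0,4],[0,0,0]],[[0,0,0],[0,0,0]]]' 50
python3 -m creep '[[[0,0,0],[0,0,0]],[[0,0,0],[0,0,0]],[[0,0,0],[0,0,0]],[[0,0,0],[0,0,0]],[[0,0,0],[0,0,0]],[[0,0,0],[0,0,0]]]' 0
```

```text
clock: 17.27
eef_pos: [0.5183, -0.3128, 0.0338]
tool_rot: [0.782, 0.624, 0.001, 0.001]
ft_force: [0.1, -0.1, 0.0]
grip_width: 0.0501
grasp_force: 0.0
clock: 18.02
eef_pos: [0.5179, -0.3127, 0.0337]
tool_rot: [0.782, 0.624, 0.001, 0.001]
ft_force: [-1.3, 0.8, 6.0]
grip_width: 0.0098
grasp_force: 58.5
```

```bash
python3 -m creep '[[[0,0,-5],[0,0,0]],[[0,0,-15],[0,0,0]],[[0,0,-35],[0,0,0]],[[0,0,-50],[0,0,0]],[[0,0,-40],[0,0,0]],[[0,0,-20],[0,0,0]],[[0,0,-5],[0,0,0]],[[0,0,0],[0,0,0]]]'
python3 -m creep '[[[15,-2,0],[0,0,0]],[[35,-5,0],[0,0,0]],[[50,-8,0],[0,0,0]],[[55,-8,0],[0,0,0]],[[50,-8,0],[0,0,0]],[[45,-7,0],[0,0,0]],[[30,-5,0],[0,0,0]],[[15,-2,0],[0,0,0]],[[6,0,0],[0,0,0]],[[0,0,0],[0,0,0]],[[0,0,0],[0,0,0]]]'
python3 - <<'E'
from h import *
plan(.5405,-.0089,.13)
for n in ('scene','side'):
    p=cam(n); cv2.imwrite(f'pics/{n}3.png',p['image']); C=cloud(p); X,Y,Z=[C[...,i] for i in range(3)]; ok=p['z_map']>0
    d=np.hypot(X-.54,Y+.009); m=ok&(d<.1)&(Z>.165)&(Z<.2); P=C[m]
    S=cv2.cvtColor(p['image'],cv2.COLOR_BGR2HSV)
    m=ok&(d<.095)&(d>.055)&(Z>.172)&(Z<.2)&(S[...,2]>90); P=C[m]
    A=np.c_[P[:,:2]-[.54,-.009],np.ones(len(P))]
    for _ in range(4):
        s=np.linalg.lstsq(A,P[:,2],rcond=None)[0]; k=abs(A@s-P[:,2])<.004; A,P=A[k],P[k]
    print(n,'plane',s.round(4),len(P),((P.min(0)+P.max(0))/2).round(4),np.ptp(P,axis=0).round(3))
E
python3 - <<'E'
import cv2,numpy as np
a=cv2.imread('pics/scene3.png')[90:260,130:330];b=cv2.imread('pics/side3.png')[60:230,150:350]
cv2.imwrite('pics/v3.png',cv2.resize(np.hstack([a,b]),(800,340),interpolation=3))
E
```

```text
clock: 19.02
eef_pos: [0.5169, -0.3123, 0.2021]
tool_rot: [0.782, 0.624, 0.001, -0.001]
ft_force: [-0.1, 0.4, -2.8]
grip_width: 0.0098
grasp_force: 58.7
clock: 20.4
eef_pos: [0.5402, -0.0101, 0.2028]
tool_rot: [0.782, 0.623, 0.001, -0.0]
ft_force: [0.3, 0.5, -1.9]
grip_width: 0.0101
grasp_force: 58.6
t 20.4 p [ 0.5402 -0.0101  0.2028] yaw 77.1 j [-0.02  0.33  0.06  1.29  0.    1.78] F [ 0.3  0.5 -1.9] w 0.0101 | turn [ 0.    -0.001 -0.   ] shift [ 1.2  0.  72.8] len 73.0
scene plane [-0.0005  0.0007  0.1843] 1024 [ 0.5405 -0.012   0.1843] [0.169 0.172 0.008]
side plane [-0.0018  0.001   0.1835] 858 [ 0.5385 -0.0104  0.1835] [0.17  0.173 0.008]
```

View pics/v3.png

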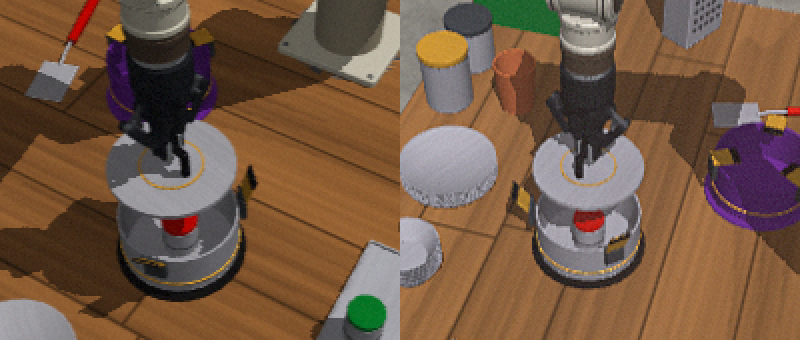

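The lid is held level at about z 0.184, over the tin, with the red canister below it. I'll shift 2 mm and lower it.

```bash
python3 -m creep '[[[2,0,8],[0,0,0]],[[0,0,20],[0,0,0]],[[0,0,20],[0,0,0]],[[0,0,15],[0,0,0]],[[0,0,9],[0,0,0]],[[0,0,5],[0,0,0]],[[0,0,4],[0,0,0]],[[0,0,2],[0,0,0]],[[0,0,2],[0,0,0]],[[0,0,1],[0,0,0]],[[0,0,1],[0,0,0]],[[0,0,0],[0,0,0]]]'
python3 -m creep '[[[0,0,1],[0,0,0]],[[0,0,1],[0,0,0]],[[0,0,0],[0,0,0]]]'
```

```text
clock: 22.0
eef_pos: [0.5408, -0.0069, 0.116]
tool_rot: [0.782, 0.624, 0.001, -0.0]
ft_force: [-0.7, -0.7, -2.9]
grip_width: 0.0098
grasp_force: 58.6
clock: 22.38
eef_pos: [0.5407, -0.0069, 0.1138]
tool_rot: [0.782, 0.624, 0.001, -0.0]
ft_force: [-0.8, -0.3, -2.9]
grip_width: 0.0097
grasp_force: 58.6
```

```bash
python3 -m creep '[[[-1,0,0.8],[0,0,0]],[[0,0,0.8],[0,0,0]],[[0,0,0.8],[0,0,0]],[[0,0,0],[0,0,0]]]'
python3 -m creep '[[[0,0,0.7],[0,0,0]],[[0,0,0],[0,0,0]]]'
```

```text
clock: 22.88
eef_pos: [0.5405, -0.0079, 0.1115]
tool_rot: [0.782, 0.624, 0.001, -0.0]
ft_force: [-0.3, 0.1, -3.1]
grip_width: 0.0098
grasp_force: 58.6
clock: 23.12
eef_pos: [0.5406, -0.0079, 0.1108]
tool_rot: [0.782, 0.624, 0.001, -0.0]
ft_force: [0.3, 0.0, -2.2]
grip_width: 0.01
grasp_force: 58.6
```

```bash
python3 -m creep '[[[0,0,0.7],[0,0,0]],[[0,0,0],[0,0,0]]]'
python3 -m creep '[[[0,0,0.5],[0,0,0]],[[0,0,0],[0,0,0]]]'
```

```text
clock: 23.38
eef_pos: [0.5406, -0.0079, 0.1107]
tool_rot: [0.782, 0.624, 0.001, -0.0]
ft_force: [-1.9, -0.1, 3.5]
grip_width: 0.01
grasp_force: 59.2
clock: 23.62
eef_pos: [0.5407, -0.0079, 0.1107]
tool_rot: [0.782, 0.624, 0.001, -0.0]
ft_force: [-3.8, -0.4, 5.5]
grip_width: 0.0099
grasp_force: 59.5
```

```bash
python3 -m creep '[[[0,0,-0.4],[0,0,0]],[[0,0,0],[0,0,0]],[[0,0,0],[0,0,0]],[[0,0,-20],[0,0,0]],[[0,0,-40],[0,0,0]],[[0,0,-40],[0,0,0]],[[0,0,0],[0,0,0]]]' 36
cat > clips.py <<'E'
from h import *
plan(.5398,-.0087,.2)
for n in ('wrist','scene','side'):
    p=cam(n); cv2.imwrite(f'pics/{n}4.png',p['image']); C=cloud(p); X,Y,Z=[C[...,i] for i in range(3)]; ok=p['z_map']>0
    hsv=cv2.cvtColor(p['image'],cv2.COLOR_BGR2HSV)
    d=np.hypot(X-.54,Y+.0085)
    if n!='wrist':
        m=ok&(d<.084)&(d>.045)&(Z>.08)&(Z<.105)&(hsv[...,1]<60); P=C[m]; A=np.c_[P[:,:2]-[.54,-.0085],np.ones(len(P))]
        print(n,'lid plane',np.linalg.lstsq(A,P[:,2],rcond=None)[0].round(4),len(P))
    m=ok&(d<.16)&(d>.06)&(Z>.094)&(Z<.15)
    k,l,st,ce=cv2.connectedComponentsWithStats(m.astype(np.uint8))
    for i in range(1,k):
        if st[i,4]>40:
            P=C[l==i]; b=np.median(P,0); r=np.hypot(P[:,0]-.54,P[:,1]+.0085); t=P[r>r.max()-.006].mean(0)
            print(n,'clip',st[i,4],b.round(3),'az',np.degrees(np.arctan2(b[1]+.0085,b[0]-.54)).round(1),'r',r.min().round(3),r.max().round(3),'end',t.round(3),'zmax',P[:,2].max().round(3))
E
python3 clips.py
```

```text
clock: 24.5
eef_pos: [0.543, -0.0081, 0.2138]
tool_rot: [0.782, 0.624, 0.004, 0.002]
ft_force: [-0.2, 0.9, -0.5]
grip_width: 0.0359
grasp_force: 0.0
t 24.5 p [ 0.543  -0.0081  0.2138] yaw 77.1 j [-0.02  0.33  0.08  1.31  0.    1.78] F [-0.2  0.9 -0.5] w 0.0359 | turn [ 0.008 -0.003 -0.   ] shift [-1.3 -3.  13.8] len 14.0
wrist clip 1723 [0.472 0.065 0.118] az 132.9 r 0.089 0.11 end [0.468 0.069 0.134] zmax 0.137
wrist clip 2192 [0.643 0.017 0.113] az 14.0 r 0.088 0.122 end [0.655 0.02  0.128] zmax 0.13
wrist clip 1738 [ 0.511 -0.107  0.115] az -106.6 r 0.088 0.116 end [ 0.509 -0.115  0.131] zmax 0.134
scene lid plane [-0.005  -0.0055  0.0921] 1630
scene clip 172 [ 0.512 -0.108  0.113] az -105.6 r 0.089 0.117 end [ 0.51  -0.118  0.13 ] zmax 0.136
scene clip 106 [0.473 0.064 0.116] az 132.8 r 0.088 0.109 end [0.469 0.069 0.133] zmax 0.137
scene clip 65 [0.644 0.018 0.117] az 14.2 r 0.083 0.122 end [0.656 0.019 0.127] zmax 0.131
side lid plane [-0.0012 -0.0029  0.0913] 1114
side clip 131 [ 0.508 -0.107  0.113] az -107.9 r 0.087 0.117 end [ 0.506 -0.116  0.129] zmax 0.137
side clip 104 [0.641 0.019 0.112] az 15.2 r 0.087 0.12 end [0.653 0.021 0.126] zmax 0.131
side clip 63 [0.468 0.069 0.119] az 133.0 r 0.098 0.114 end [0.465 0.072 0.133] zmax 0.139
```

View pics/wrist4.png

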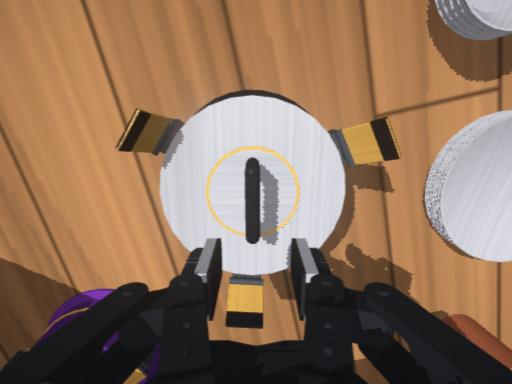

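The wrist view shows the lid seated (plane z about 0.092) with its handle at (252,200). The clips lean outward at azimuths of about -107 (244,303), 14 (370,140) and 133 (150,130). I'll fold clip2 first.

```bash
python3 -m creep '[[[0,0,0],[0.008,-0.003,0.07]],[[-46,-1,10],[0,0,0]],[[-46,-1,10],[0,0,0]],[[-47,-1,10],[0,0,0]],[[0,0,40],[0,0,0]],[[0,0,32],[0,0,0]],[[0,0,0],[0,0,0]],[[0,0,0],[0,0,0]]]' 0
python3 - <<'E'
from h import *
plan(.4997,-.1405,.112,73)
E
```

```text
clock: 25.65
eef_pos: [0.4967, -0.1401, 0.1085]
tool_rot: [0.803, 0.596, -0.003, -0.003]
ft_force: [0.9, 0.7, 0.5]
grip_width: 0.0001
grasp_force: 0.0
t 25.65 p [ 0.4967 -0.1401  0.1085] yaw 73.2 j [-0.27  0.36 -0.16  1.06 -0.    1.59] F [0.9 0.7 0.5] w 0.0001 | turn [-0.008  0.002  0.003] shift [ 0.5  3.  -3.5] len 5.0
```

```bash
python3 -m creep '[[[6,3,-5],[0,0,0]],[[10,0,0],[0,0,0]],[[10,0,0],[0,0,0]],[[10,0,0],[0,0,0]],[[10,0,0],[0,0,0]],[[9,0,0],[0,0,0]],[[8,0,0],[0,0,0]],[[4,0,3],[0,0,0]],[[0,0,4],[0,0,0]],[[0,0,4],[0,0,0]],[[0,0,0],[0,0,0]]]'
```

```text
clock: 27.02
eef_pos: [0.5184, -0.077, 0.1017]
tool_rot: [0.803, 0.596, -0.003, -0.003]
ft_force: [0.7, 0.2, -0.3]
grip_width: 0.0001
grasp_force: 0.0
```

```bash
python3 -m creep '[[[0,0,2],[0,0,0]],[[0,0,2],[0,0,0]],[[0,0,1],[0,0,0]],[[0,0,0],[0,0,0]]]'
python3 -m creep '[[[0,0,1],[0,0,0]],[[0,0,1],[0,0,0]],[[0,0,0],[0,0,0]]]'
```

```text
clock: 27.52
eef_pos: [0.5187, -0.077, 0.0971]
tool_rot: [0.803, 0.596, -0.003, -0.002]
ft_force: [-1.4, 0.5, 0.8]
grip_width: -0.0
grasp_force: 0.3
clock: 27.9
eef_pos: [0.5188, -0.0769, 0.0963]
tool_rot: [0.803, 0.596, -0.003, -0.002]
ft_force: [-2.0, 1.5, 8.7]
grip_width: 0.0005
grasp_force: 4.1
```

```bash
python3 -m creep '[[[0,0,1],[0,0,0]],[[0,0,0],[0,0,0]],[[0,0,-30],[0,0,-0.176]],[[0,0,-50],[0,0,-0.176]],[[0,0,0],[0,0,-0.176]],[[17,50,0],[0,0,0]],[[17,50,0],[0,0,0]],[[17,50,0],[0,0,0]],[[11,34,0],[0,0,0]],[[0,0,20],[0,0,0]],[[0,0,0],[0,0,0]]]'
python3 - <<'E'
from h import *
plan(.683,.0258,.112,103.5)
E
sed -i 's/^plan.*//' clips.py; python3 clips.py
```

```text
clock: 29.28
eef_pos: [0.6823, 0.026, 0.1499]
tool_rot: [0.62, 0.785, -0.004, -0.005]
ft_force: [0.0, -0.3, -0.2]
grip_width: -0.0002
grasp_force: 0.0
t 29.27 p [0.6823 0.026  0.1499] yaw 103.4 j [0.04 0.66 0.45 1.37 0.   1.37] F [ 0.  -0.3 -0.2] w -0.0002 | turn [-0.013 -0.003 -0.002] shift [-0.4  0.6 37.9] len 38.0
wrist clip 1941 [0.644 0.018 0.114] az 14.4 r 0.089 0.122 end [0.655 0.021 0.128] zmax 0.13
wrist clip 1415 [ 0.521 -0.082  0.097] az -104.3 r 0.06 0.096 end [ 0.519 -0.098  0.097] zmax 0.098
scene lid plane [-0.0024 -0.0105  0.0923] 1171
scene clip 101 [0.474 0.065 0.116] az 132.2 r 0.089 0.108 end [0.469 0.068 0.132] zmax 0.139
scene clip 48 [0.639 0.022 0.109] az 17.0 r 0.086 0.122 end [0.654 0.028 0.127] zmax 0.13
side lid plane [-0.0017 -0.0037  0.0915] 1052
side clip 65 [ 0.518 -0.08   0.096] az -107.3 r 0.06 0.096 end [ 0.517 -0.096  0.097] zmax 0.101
side clip 100 [0.642 0.017 0.112] az 14.2 r 0.088 0.12 end [0.653 0.021 0.125] zmax 0.131
side clip 70 [0.47  0.067 0.117] az 133.0 r 0.065 0.113 end [0.466 0.072 0.132] zmax 0.138
```

```bash
python3 -m creep '[[[0,0,25],[-0.013,-0.003,0]],[[0,0,12],[0,0,0]],[[0,-8,0],[0,0,0]],[[0,-10,0],[0,0,0]],[[0,-10,0],[0,0,0]],[[0,-10,0],[0,0,0]],[[0,-10,0],[0,0,0]],[[0,-10,0],[0,0,0]],[[0,-8,0],[0,0,0]],[[0,-6,3],[0,0,0]],[[0,0,4],[0,0,0]],[[0,0,4],[0,0,0]]]'
python3 -m creep '[[[0,0,1],[0,0,0]],[[0,0,1],[0,0,0]],[[0,0,0],[0,0,0]]]'
```

```text
clock: 30.92
eef_pos: [0.6132, 0.0092, 0.1041]
tool_rot: [0.62, 0.785, 0.002, 0.002]
ft_force: [-0.2, -0.7, 2.0]
grip_width: 0.0
grasp_force: 1.1
clock: 31.3
eef_pos: [0.6137, 0.0094, 0.1023]
tool_rot: [0.62, 0.785, 0.002, 0.002]
ft_force: [-0.3, -0.6, 1.1]
grip_width: -0.0
grasp_force: 0.1
```

```bash
python3 -m creep '[[[0,0,2],[0,0,0]],[[0,0,2],[0,0,0]],[[0,0,1],[0,0,0]],[[0,0,1],[0,0,0]],[[0,0,0],[0,0,0]]]'
python3 -m creep '[[[0,0,1],[0,0,0]],[[0,0,1],[0,0,0]],[[0,0,0],[0,0,0]]]'
```

```text
clock: 31.92
eef_pos: [0.6138, 0.0094, 0.0965]
tool_rot: [0.62, 0.785, 0.002, 0.002]
ft_force: [-0.1, -0.3, 2.4]
grip_width: -0.0001
grasp_force: 0.8
clock: 32.3
eef_pos: [0.6139, 0.0094, 0.0964]
tool_rot: [0.62, 0.785, 0.002, 0.002]
ft_force: [-4.9, 0.3, 9.6]
grip_width: 0.0005
grasp_force: 5.2
```

```bash
python3 -m creep '[[[0,0,1],[0,0,0]],[[0,0,0],[0,0,0]],[[0,0,-30],[0,0,-0.174]],[[0,0,-52],[0,0,-0.174]],[[0,0,0],[0,0,-0.174]],[[43,-17,0],[0,0,0]],[[44,-17,0],[0,0,0]],[[44,-17,0],[0,0,0]],[[43,-15,0],[0,0,0]],[[0,0,20],[0,0,0]],[[0,0,0],[0,0,0]]]'
python3 - <<'E'
from h import *
plan(.4467,.0905,.112,133.3)
E
```

```text
clock: 33.67
eef_pos: [0.445, 0.0909, 0.1538]
tool_rot: [0.396, 0.918, 0.001, 0.002]
ft_force: [0.7, -0.4, -0.2]
grip_width: 0.0003
grasp_force: 0.0
t 33.67 p [0.445  0.0909 0.1538] yaw 133.3 j [ 0.2   0.2  -0.26  1.11 -0.    1.02] F [ 0.7 -0.4 -0.2] w 0.0003 | turn [0.003 0.002 0.001] shift [-1.5  1.  41.8] len 42.0
```

```bash
python3 -m creep '[[[0,1,27],[0,0,0]],[[0,0,14],[0,0,0]],[[-7,0,0],[0,0,0]],[[-10,0,0],[0,0,0]],[[-10,0,0],[0,0,0]],[[-10,0,0],[0,0,0]],[[-10,0,0],[0,0,0]],[[-9,0,0],[0,0,0]],[[-6,0,0],[0,0,0]],[[-4,0,3],[0,0,0]],[[0,0,4],[0,0,0]],[[0,0,4],[0,0,0]]]'
python3 -m creep '[[[0,0,2],[0,0,0]],[[0,0,2],[0,0,0]],[[0,0,0],[0,0,0]]]'
```

```text
clock: 35.17
eef_pos: [0.4929, 0.0432, 0.1029]
tool_rot: [0.396, 0.918, 0.001, 0.003]
ft_force: [1.1, -0.1, 1.5]
grip_width: 0.0
grasp_force: 0.8
clock: 35.55
eef_pos: [0.4921, 0.0435, 0.0987]
tool_rot: [0.396, 0.918, 0.001, 0.002]
ft_force: [0.8, -0.3, 0.0]
grip_width: 0.0001
grasp_force: 0.2
```

```bash
python3 -m creep '[[[0,0,2],[0,0,0]],[[0,0,1],[0,0,0]],[[0,0,1],[0,0,0]],[[0,0,0],[0,0,0]]]'
python3 -m creep '[[[0,0,1],[0,0,0]],[[0,0,0],[0,0,0]]]'
```

```text
clock: 36.05
eef_pos: [0.4925, 0.0433, 0.0963]
tool_rot: [0.396, 0.918, 0.002, 0.003]
ft_force: [-2.7, -1.8, 10.8]
grip_width: -0.0005
grasp_force: 5.5
clock: 36.3
eef_pos: [0.4925, 0.0432, 0.0962]
tool_rot: [0.396, 0.918, 0.002, 0.003]
ft_force: [-5.2, -2.2, 17.7]
grip_width: -0.0001
grasp_force: 8.6
```

Next I lift clear, back off towards the base and check.

```bash
python3 -m creep '[[[0,0,-30],[0,0,0]],[[0,0,-50],[0,0,0]],[[40,35,-20],[0,0,0]],[[40,-40,-10],[0,0,0]],[[40,-40,0],[0,0,0]],[[0,0,0],[0,0,0]],[[0,0,0],[0,0,0]]]'
python3 clips.py; python3 - <<'E'
import cv2,numpy as np
a=cv2.imread('pics/scene4.png')[90:300,150:350];b=cv2.imread('pics/side4.png')[70:280,150:350]
cv2.imwrite('pics/v4.png',cv2.resize(np.hstack([a,b]),(800,420),interpolation=3))
E
```

```text
clock: 37.17
eef_pos: [0.3772, 0.1, 0.2036]
tool_rot: [0.396, 0.918, 0.002, 0.003]
ft_force: [-0.7, -0.9, 0.6]
grip_width: -0.0002
grasp_force: 0.0
scene lid plane [-0.0041 -0.0051  0.0923] 1329
scene clip 115 [ 0.519 -0.081  0.097] az -106.2 r 0.06 0.096 end [ 0.515 -0.097  0.097] zmax 0.1
scene clip 126 [0.487 0.047 0.096] az 133.8 r 0.06 0.094 end [0.479 0.058 0.097] zmax 0.101
scene clip 142 [0.616 0.009 0.096] az 13.1 r 0.061 0.097 end [0.631 0.012 0.096] zmax 0.101
side lid plane [-0.003  -0.0009  0.0916] 900
side clip 69 [ 0.517 -0.082  0.096] az -107.2 r 0.06 0.095 end [ 0.511 -0.095  0.096] zmax 0.101
side clip 72 [0.615 0.011 0.096] az 14.9 r 0.061 0.093 end [0.627 0.015 0.097] zmax 0.1
side clip 90 [0.486 0.049 0.096] az 133.4 r 0.06 0.099 end [0.472 0.058 0.096] zmax 0.1
```

View pics/v4.png

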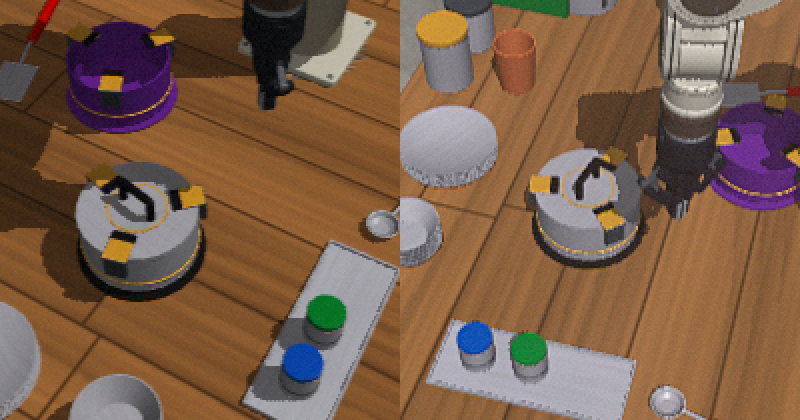

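Both views show the lid home at (137,210) and (588,190), all three clips flat at z 0.096, blue and green on the tray, and the robot clear.

```bash
python3 -c "
from workcell import workorder
print(workorder.job_done())"
```

```text
the job is handed in; nothing more can be done
None
```

The job is handed in at about 37 s: the red canister went upright onto the tin floor, the lid is fully home, all three clips lie flat on its rim, and the blue and green canisters are untouched on the tray.

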